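# Pack the mallet and roll its carton into the bay

## Task

Lay the wooden mallet flat inside the open carton that waits on the roller track, let go of it, and then gently push the carton along the rollers into the bay under the wire shelf until it is fully home against the back stop. Leave the tin, the tumbler and the dark wooden block undisturbed.

Things in the scene. Friction and masses are not known exactly. Their poses are not given: they have to be found in the camera images.
- track: Fixed pale-wood roller track, 530 mm long, 184 wide. Origin on the bench, on its centre line; x runs along it to the bay (robot's left, within 10 degrees). 13 free aluminium rollers, 28 mm diameter, 40 mm apart from x = -270, tops at z = 45 mm; pushing the carton takes 2 to 6 N and it stops soon when let go. Side guides: inner faces y = +-80 mm, 12 thick, 75 high, x = -290 to 240 mm.
- entry (a point): Open entry end of the track, on the centre line at roller height (x = -290, z = 45 mm in the track's frame); the track's axes.
- home (a point): Where the carton's origin lies when fully home: x = 125, y = 0, z = 45 mm in the track's frame; the track's axes. The back stop is an upright board with its face 100 mm ahead of this point, from z = 20 to 105 mm above the bench.
- roof_edge (a point): Middle of the front edge of the flat wire shelf over the bay; the track's axes. 6 mm steel wires, 25 mm apart, 132 to 138 mm above the bench, reach 234 mm on in +x; corner posts 14 x 12 mm, 172 mm apart in y. The home carton's rear wall stands 22 mm inside this edge, so an upright finger is stopped too early: lean the tool forward 30 to 45 degrees and push high on the wall.
- carton: Open-topped cardboard carton on the rollers near the entry end, outside the bay: 200 mm long (x, towards the bay), 148 wide (y), 70 high, walls and floor 4 mm (inside 192 x 140), 0.2 to 0.45 kg. Origin at the centre of its underside. Push its rear wall (x = -100 mm).
- mallet: Wooden mallet lying flat on the bench beside either end of the track, 164 mm long, 0.2 to 0.4 kg. Origin under the middle of its head, z up. Head: block 44 (x) by 84 (y) by 50 mm high. Round handle, 26 mm diameter, along -x from x = -22 to -142 mm, its axis 25 mm up, clear of the bench. Balances about x = -15 mm: grip the handle close to the head, e.g. at x = -45 mm.
- wax_tin: Bystander: round aluminium tin, 90 mm diameter, 36 mm high, loose on the bench beside the other end of the track. Origin at the centre of its underside. Leave alone.
- tumbler: Bystander: glass tumbler, 72 mm diameter at the rim, 90 mm high, loose, beyond the track. Origin at the centre of its underside. Leave alone.
- beech_block: Bystander: dark wooden block 70 x 140 x 30 mm, loose, beyond the track. Origin at the centre of its underside. Leave alone.
Things that resemble listed ones, but are neither listed nor needed, are in the scene too. There is more than one size of the mallet; the job needs the middle-sized.

How it is judged:
By the outcome, as a careful person would: the job done as asked, in the order asked, and still so for the second after the job is handed in, with the robot touching nothing.
It also fails if it takes over 58 s, if anything falls off the work surface, if the arm or the gripper's body presses on something with over 40 N, if the wrist force passes 120 N, or if a joint passes its speed limit or range.

## Robot

A 6-joint arm with a two-finger parallel gripper is mounted at the origin on the work surface. World frame = base frame: x ahead of the robot, y to its left, z up, the work surface at z = 0. Lengths are in m, angles in rad, forces in N, time in s.
With the tool pointing down it reaches from about 0.25 to 0.725 m from the base axis. Payload 9.7 kg.
Tool frame: the origin (TCP) lies at the very end of the fingers, on their centre line; the grasp point (between the pads) lies 19 mm behind it; y points along the fingers, x is the direction in which the jaws open and shut, and the axes are right-handed (so a half turn about y gives the same grasp; the last joint's range is limited). The gripper opens to 85 mm and grips with 20 to 120 N. Pads are 22 mm wide; open, the fingers measure 114 mm over their backs; the gripper's body (76 mm by 85 mm) begins 54 mm behind the grasp point. The pads swing forward as they close: fully open they stand 13 mm farther back than shut.
Start: joints at [-1.259, 0.087, 0.176, 1.66, 0, 1.571], TCP at [0.169, -0.523, 0.231] pointing down, gripper open.
Joint ranges: [-3.13, 3.13], [-0.85, 1.81], [-1.15, 1.24], [-2.2, 2.28], [-1.44, 1.52], [-3.14, 3.14]. Speed limits (rad/s): [2.22, 2.22, 2.57, 3.14, 3.14, 3.14].

## Interface

Orientations are given as [roll, pitch, yaw] about the fixed x, y, z axes, in that order (R = Rz(yaw) Ry(pitch) Rx(roll)).
In Python, from station import arm gives the robot as it stands.
- The arm moves only by the shell command python3 -m jog 'ROWS' [OPENING]. ROWS is JSON, a list of rows, each a list of 2 entries, a list of its own where there are three numbers: the shift along the tool's x, y, z in mm, then the turn about the tool's y in degrees. In form: [[[tx, ty, tz], yaw], ...]. A call has 1 to 8 rows; each row shifts and turns the commanded pose from where the row before left it, along the tool's axes as they then stand; what a row does not reach is not made up. A row lasts 1/12 s, in which the tool goes at most 41.7 mm and 7.16 degrees, less where a joint would pass 70% of its speed; a pose out of reach is approached as far as the arm can. A call with a gripper value outside its range is refused whole. OPENING is the closure, from -1 (fully open) to 1 (shut), set as the call begins (- or left out, the last holds). The fingers move at their own pace and stop on an object; the grip force is fixed at half the most. Time passes only in rows, so rows that do not move let the fingers close. It gives the time, the measured TCP pose, the force and the opening at its end, in the units of the state.
- arm.get_obs(): the state, without advancing time (a new reading comes with each control period).
- arm.camera(name): name is "side" or "top"; returns a dict with "image" (480x640x3 uint8, blue, green, red), "fx", "fy", "cx", "cy" (pixels), "rvec" (rotation vector, rad) and "tvec" (3), from world to camera coordinates, as OpenCV has them. Camera axes: x right, y down, z forward; pixel columns grow to the right and rows downward; lengths in m; the calibration is good to about 2 mm. A picture is of the moment at which its call begins. There is no depth.
- arm.sign_off(): hands the job in, once; it reports no verdict.
The state is a dict: "clock": time; "q": joint angles; "qvel": joint speeds; "tau": joint torques, N m; "eef_pos": TCP position; "orientation": TCP orientation; "wrist_force": force on the tool from outside, world axes, zero at the start; "moment": the same for the moment, N m; "opening": finger opening in m.
Only numpy, scipy, OpenCV 4.12 (cv2) and the standard library are available. Lean on these libraries where they do the work, as an engineer would, in place of code of your own. Each camera call takes 0.05 s, during which the arm holds its last target.

## Working session

There is one attempt and no reset: what is moved stays moved. The work goes in short steps, Python scripts to look and compute and a shell command to move; the robot and the scene stay as the last step left them, time stands still between calls to the robot, and variables do not carry over. Pictures are saved under pics/ and viewed, and the job is handed in when it is done.

```bash
mkdir -p pics; ls; cat > h.py <<'E'
import numpy as np, cv2, pickle
from station import arm
def snap(tag):
    for n in ("side","top"):
        c=arm.camera(n); pickle.dump(c,open(f"{n}_{tag}.pkl","wb")); cv2.imwrite(f"pics/{n}_{tag}.png",c["image"])
def load(n,tag): return pickle.load(open(f"{n}_{tag}.pkl","rb"))
def K(c): return np.array([[c["fx"],0,c["cx"]],[0,c["fy"],c["cy"]],[0,0,1.]])
def ray(c,p):
    R=cv2.Rodrigues(np.array(c["rvec"],float))[0]; t=np.array(c["tvec"],float).ravel()
    o=-R.T@t; d=R.T@np.linalg.solve(K(c),[p[0],p[1],1.]); return o,d/np.linalg.norm(d)
def atz(c,p,z):
    o,d=ray(c,p); return o+d*(z-o[2])/d[2]
def tri(c1,p1,c2,p2):
    o1,d1=ray(c1,p1);o2,d2=ray(c2,p2)
    s=np.linalg.lstsq(np.c_[d1,-d2],o2-o1,rcond=None)[0]
    a=o1+s[0]*d1;b=o2+s[1]*d2
    return (a+b)/2,np.linalg.norm(a-b)
def proj(c,P): return cv2.projectPoints(np.array(P,float).reshape(-1,3),np.array(c["rvec"],float),np.array(c["tvec"],float),K(c),None)[0].reshape(-1,2)
E
python3 - <<'E'
from h import *
snap("0"); o=arm.get_obs()
for k,v in o.items(): print(k,np.round(v,4))
for n in("side","top"):
    c=load(n,"0"); print(n,c["fx"],c["cx"],c["cy"],ray(c,(320,240)))
E
```

```text
pics
clock 0.1
q [-1.2590e+00  8.7400e-02  1.7520e-01  1.6598e+00  1.0000e-04  1.5708e+00]
qvel [ 0.0022 -0.0024  0.0041  0.0023  0.0023  0.0011]
tau [ 2.00000e-04 -5.21561e+01  4.65651e+01  1.60000e-02 -0.00000e+00
 -0.00000e+00]
eef_pos [ 0.1687 -0.5233  0.2307]
orientation [-1.5707e+00  1.2000e-03 -1.2589e+00]
wrist_force [0.6967 0.2664 0.33  ]
moment [0.0181 0.0531 0.0313]
opening 0.0856
side 550.4476966056936 320.59998020800754 246.28923491713712 (array([-0.08564397,  0.88473765,  0.79862271]), array([ 0.48099816, -0.68452836, -0.54777887]))
top 589.8258810139954 315.122403872737 245.69320110919628 (array([0.24446718, 0.01047256, 1.7134266 ]), array([ 0.1927773 , -0.00866685, -0.98120426]))
```

View pics/side_0.png

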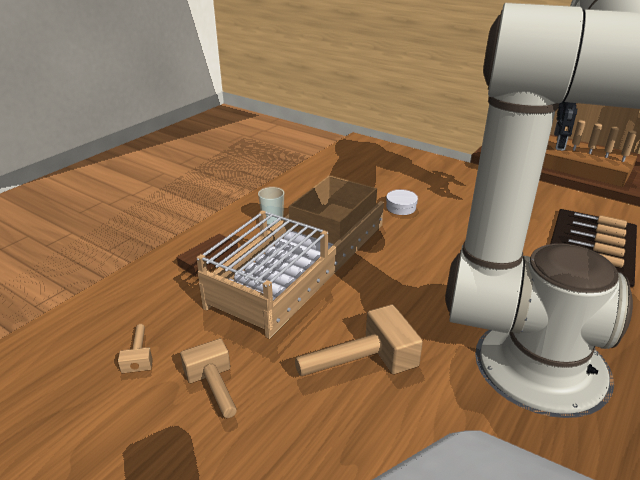

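View pics/top_0.png

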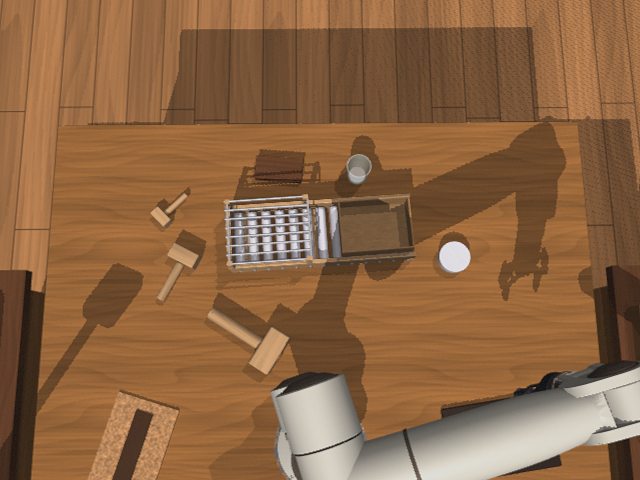

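The top view shows three mallets: large at (252,338), middle at (180,265) and small at (170,207). In the side view they are at (365,345), (208,375) and (137,350). The carton is at top (375,227) and the tin at (454,257). I'll enlarge both views to confirm sizes.

```bash
python3 - <<'E'
from h import *
t=load("top","0")["image"]; s=load("side","0")["image"]
cv2.imwrite("pics/c_top.png",cv2.resize(t[180:380,140:300],None,fx=3.0,fy=3.0,interpolation=cv2.INTER_CUBIC))
cv2.imwrite("pics/c_side.png",cv2.resize(s[310:430,100:260],None,fx=5,fy=5,interpolation=cv2.INTER_CUBIC))
cv2.imwrite("pics/c_cart.png",cv2.resize(t[180:280,215:425],None,fx=3.8,fy=3.8,interpolation=cv2.INTER_CUBIC))
cv2.imwrite("pics/c_carts.png",cv2.resize(s[165:345,190:430],None,fx=3.3,fy=3.3,interpolation=cv2.INTER_CUBIC))
E
```

```text
(no output)
```

View pics/c_top.png

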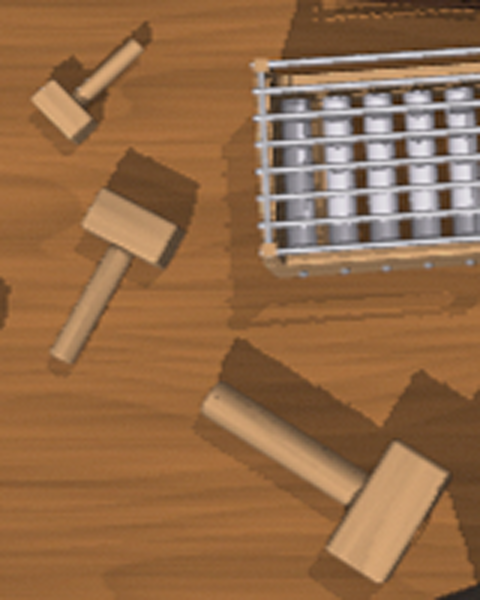

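View pics/c_side.png

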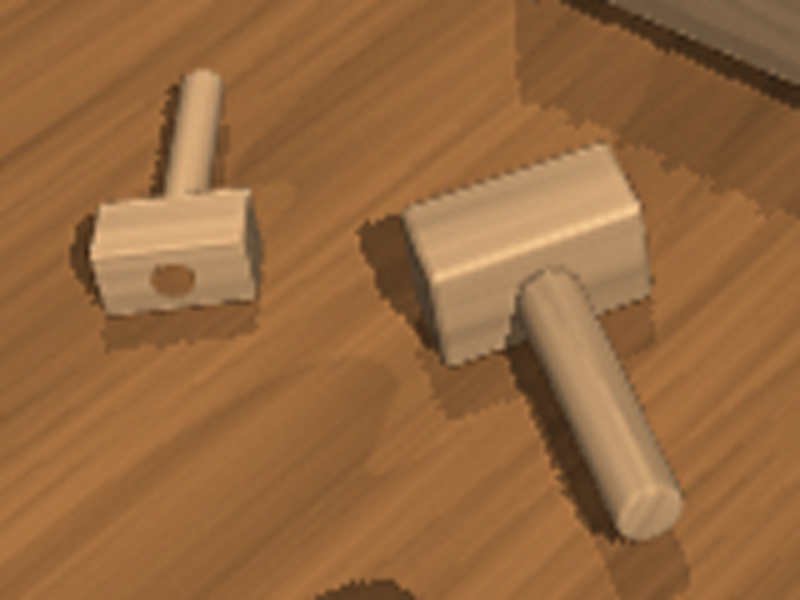

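View pics/c_cart.png

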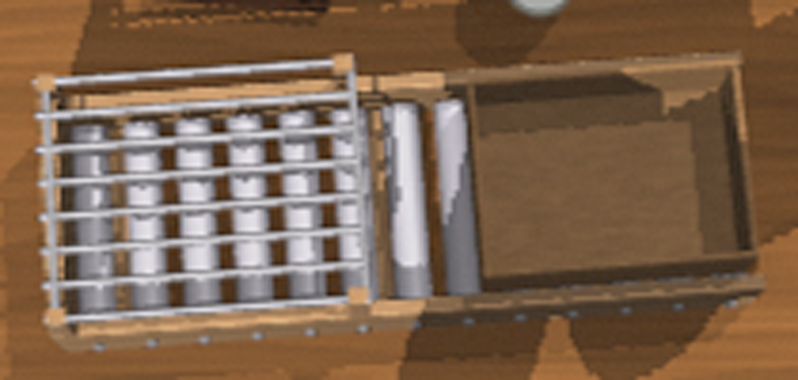

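View pics/c_carts.png

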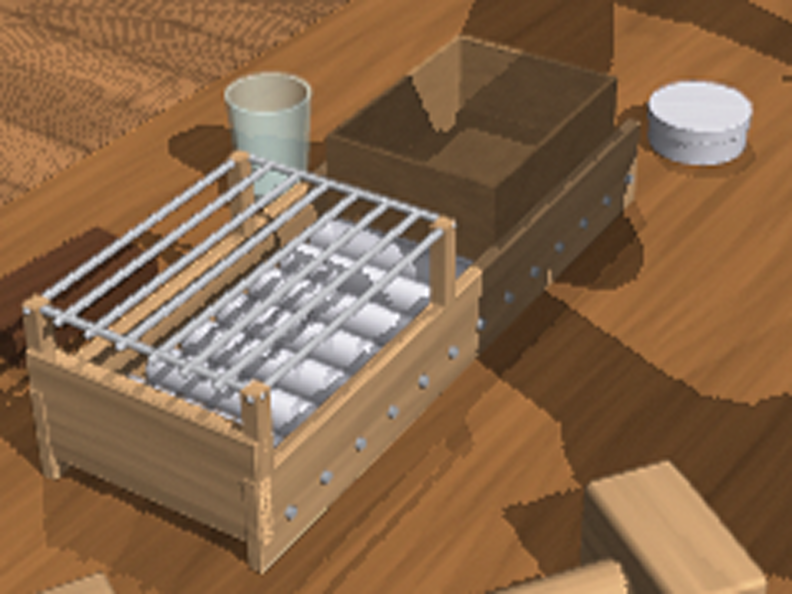

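```bash
cat > m.py <<'E'
from h import *
from scipy.optimize import least_squares
t=load("top","0"); s=load("side","0")
def T(a,k,o): return np.array(a,float)/k+np.array(o)-0.0
def fit(lab,model,tp,sp,zfree=True,guess=None):
    # model: Nx3 local pts ; pose x,y,z,yaw
    P=np.array([tri(t,a,s,b)[0] for a,b in zip(tp,sp)]); e=[tri(t,a,s,b)[1]*1e3 for a,b in zip(tp,sp)]
    print(lab,"tri mm\n",np.round(P*1e3,1),"gap",np.round(e,1))
    m=np.array(model)/1e3
    def W(p): c,q=np.cos(p[3]),np.sin(p[3]); return m@np.array([[c,q,0],[-q,c,0],[0,0,1]])+p[:3]
    f=lambda p: np.r_[proj(t,W(p))-tp,proj(s,W(p))-sp].ravel()
    best=min((least_squares(f,[*P.mean(0),y0],loss="soft_l1") for y0 in (-2.5,-1.2,0,1.2,2.5)),key=lambda r:r.cost)
    p=best.x; print(" pose mm",np.round(p[:3]*1e3,1),"yaw deg",np.round(np.degrees(p[3])%360,2),"rms px",np.sqrt(np.mean(f(p)**2)).round(2)); return p
E
cat > m1.py <<'E'
from m import *
tp=T([(105,188),(178,228),(160,265),(83,228),(63,357)],3,(140,180)); sp=T([(405,210),(605,145),(640,208),(432,278),(651,512)],5,(100,310))
# mallet local: handle -x ; 
H=[(22,-42,50),(22,42,50),(-22,42,50),(-22,-42,50),(-142,0,25)]
H2=[(22,42,50),(22,-42,50),(-22,-42,50),(-22,42,50),(-142,0,25)]
fit("mallet a",H2,tp,sp)
fit("mallet b",H,tp,sp)
tp=T([(470,85),(740,55),(757,258),(480,288)],3.8,(215,180)); sp=T([(328,138),(462,38),(615,77),(495,190)],3.3,(190,165))
C=[(100,-74,70),(-100,-74,70),(-100,74,70),(100,74,70)]
fit("carton",C,tp,sp)
tp=T([(42,82),(343,62),(358,295),(55,317)],3.8,(215,180)); sp=T([(38,302),(240,158),(442,218),(257,390)],3.3,(190,165))
S=[(227,-86,0),(7,-86,0),(7,86,0),(227,86,0)]
fit("shelf posts (mid front edge)",S,tp,sp)
E
python3 m1.py
```

```text
mallet a tri mm
 [[568.7 414.3  44.4]
 [530.1 343.7  44.2]
 [495.2 360.4  43.2]
 [530.6 434.1  47.1]
 [408.4 453.8  21.9]] gap [1.8 3.9 5.2 4.5 1. ]
 pose mm [532.7 387.8  -5.4] yaw deg 331.97 rms px 0.96
mallet b tri mm
 [[568.7 414.3  44.4]
 [530.1 343.7  44.2]
 [495.2 360.4  43.2]
 [530.6 434.1  47.1]
 [408.4 453.8  21.9]] gap [1.8 3.9 5.2 4.5 1. ]
 pose mm [488.7 338.2  -9.3] yaw deg 303.97 rms px 29.6
carton tri mm
 [[ 667.8  -56.3  110.2]
 [ 686.5 -258.7  106.9]
 [ 536.  -262.5  113.2]
 [ 516.6  -60.4  114.5]] gap [2.9 4.7 3.2 6. ]
 pose mm [ 601.9 -159.5   41.1] yaw deg 93.97 rms px 0.97
shelf posts (mid front edge) tri mm
 [[663.  253.7 137.8]
 [678.   35.9 133.9]
 [505.8  26.5 140. ]
 [491.6 242.  135.7]] gap [2.6 0.8 1.3 0.6]
 pose mm [592.7  22.4 136.8] yaw deg 93.95 rms px 0.58
```

The crops confirm the middle mallet: it triangulates to a head about 80 x 40 mm and about 160 mm overall. The top view at (252,338) is clearly larger and (170,207) smaller. Next I'll check the fits with overlays, with z fixed at the known supports.

```bash
cat >> m.py <<'E'
def tf(p,m):
    m=np.array(m,float)/1e3;c,q=np.cos(p[3]),np.sin(p[3]); return m@np.array([[c,q,0],[-q,c,0],[0,0,1]])+np.array(p[:3])
def box(x0,x1,y0,y1,z0,z1):
    v=[(x,y,z) for x in(x0,x1) for y in(y0,y1) for z in(z0,z1)]
    return v,[(i,j) for i in range(8) for j in range(i) if bin(i^j).count("1")==1]
def over(cam,img,items,f,k,off):
    for p,(v,e) in items:
        q=(proj(cam,tf(p,v))-off)*k
        for i,j in e: cv2.line(img,tuple(int(a) for a in q[i]),tuple(int(a) for a in q[j]),(0,255,0),1)
    cv2.imwrite(f,img)
def crop(im,x0,x1,y0,y1,k): return cv2.resize(im[y0:y1,x0:x1],None,fx=k,fy=k,interpolation=cv2.INTER_CUBIC)
E
python3 - <<'E'
from m import *
import sys
r=np.radians
mal=[.5327,.3878,0,r(332)]
car=[.6019,-.1595,.045,r(93.97)]
trk=[.5929,.0194,0,r(93.95)]
it=[(mal,box(-22,22,-42,42,0,50)),(mal,box(-142,-22,-13,13,25,25)),(car,box(-100,100,-74,74,0,70)),(trk,box(3,237,-86,86,135,135)),(trk,box(-290,240,-80,80,75,75))]
a=crop(t["image"],140,430,170,330,2.7); b=crop(s["image"],110,430,150,430,2.1)
over(t,a,it,"pics/ov_t.png",2.7,(140,170)); over(s,b,it,"pics/ov_s.png",2.1,(110,150))
E
```

```text
(no output)
```

View pics/ov_t.png

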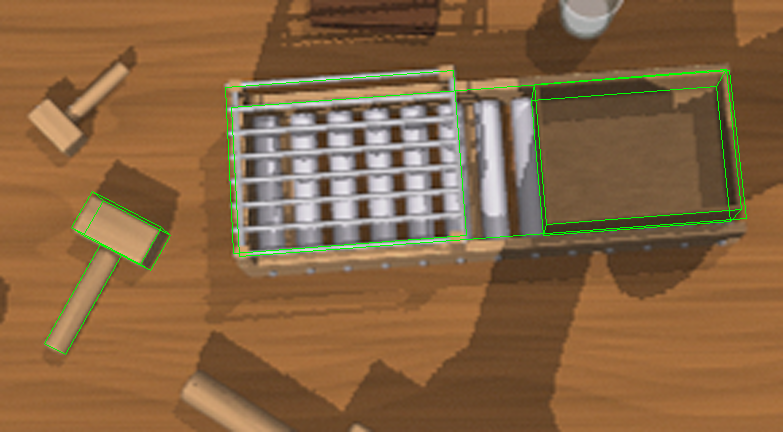

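View pics/ov_s.png

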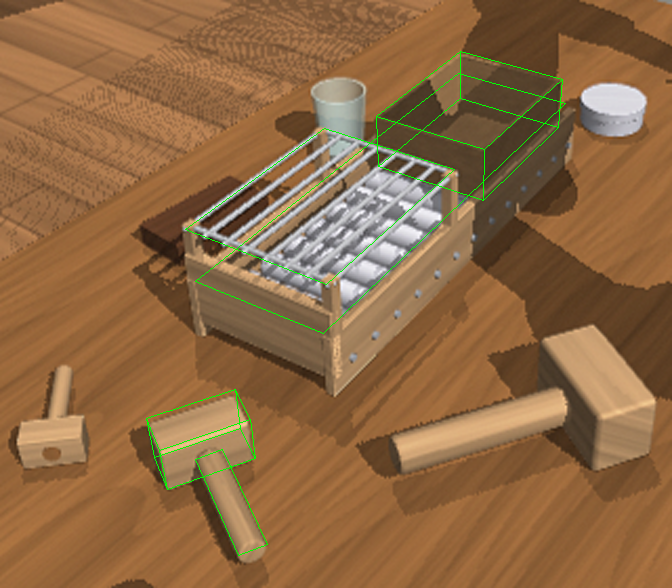

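```bash
cat > plan.py <<'E'
import numpy as np
from scipy.spatial.transform import Rotation as Ro
def sim(pos,rpy,rows):
    R=Ro.from_euler("xyz",rpy); p=np.array(pos,float)*1e3; 
    for d,a in rows:
        p=p+R.apply(d); R=R*Ro.from_euler("y",a,degrees=True)
        yield p.copy(),R
def delta(pos,rpy,tgt_mm):
    return Ro.from_euler("xyz",rpy).inv().apply(np.array(tgt_mm)-np.array(pos)*1e3)
E
python3 - <<'E'
from plan import *
for n,a,n2 in((24,-4,0),(26,-4,4),(28,-4,3)):
    rows=[([0,0,40],a)]*n
    for i,(p,R) in enumerate(sim([.1687,-.5233,.2307],[-1.5707,0,-1.2589],rows)):
        if i%4==3: print(i+1,p.round(),np.hypot(*p[:2]).round(),R.as_euler("xyz",degrees=True).round(1)[2])
    print()
    break
E
python3 -m jog '[[[20,0,20],-2],[[20,0,38],-4],[[10,0,40],-4],[[0,0,40],-4],[[0,0,40],-4],[[0,0,40],-4],[[0,0,40],-4],[[0,0,40],-4]]' -1
```

```text
4 [ 315. -459.  231.] 556.0 -56.1
8 [ 437. -356.  231.] 564.0 -40.1
12 [ 526. -224.  231.] 572.0 -24.1
16 [576. -73. 231.] 581.0 -8.1
20 [582.  87. 231.] 588.0 7.9
24 [544. 241. 231.] 595.0 23.9

clock: 0.77
eef_pos: [0.4385, -0.4171, 0.2305]
orientation: [-1.571, 0.001, -0.732]
wrist_force: [0.6, -0.5, -0.4]
opening: 0.085
```

```bash
python3 -m jog '[[[0,0,40],-4],[[0,0,40],-4],[[0,0,40],-4],[[0,0,40],-4],[[0,0,40],-4],[[0,0,40],-4],[[0,0,40],-4],[[0,0,40],-4]]'
python3 -m jog '[[[0,0,40],-5],[[0,0,40],-5],[[0,0,40],-5],[[0,0,40],-5],[[0,0,40],-5],[[0,0,40],-5],[[0,0,30],-5],[[0,0,0],-5]]'
python3 - <<'E'
from plan import *; from station import arm
o=arm.get_obs(); print(delta(o["eef_pos"],o["orientation"],[490,410,231]).round(1), np.degrees(o["orientation"]).round(2))
E
```

```text
clock: 1.43
eef_pos: [0.5866, -0.1379, 0.2305]
orientation: [-1.571, 0.001, -0.173]
wrist_force: [0.1, 0.1, -0.9]
opening: 0.0856
clock: 2.1
eef_pos: [0.5643, 0.1301, 0.231]
orientation: [-1.569, 0.0, 0.53]
wrist_force: [-0.3, -0.8, -0.3]
opening: 0.0855
[ 77.4   0.4 279. ] [-8.992e+01  3.000e-02  3.037e+01]
```

```bash
python3 - <<'E'
from plan import *; from station import arm
o=arm.get_obs()
for p,R in sim(o["eef_pos"],o["orientation"],[([14,0,36],-4)]*2+[([17,0,36],-4)]*5+[([17,0,36],-4)]): pass
print(p.round(), R.as_euler("xyz",degrees=True).round(1))
E
python3 -m jog '[[[14,0,36],-4],[[14,0,36],-4],[[17,0,36],-4],[[17,0,36],-4],[[17,0,36],-4],[[17,0,36],-4],[[17,0,30],-4],[[0,0,0],-4]]'
python3 -m jog '[[[0,0,0],0],[[0,0,0],0]]'
python3 - <<'E'
from plan import *; from station import arm
o=arm.get_obs(); print(delta(o["eef_pos"],o["orientation"],[490,410,231]).round(1), np.degrees(o["orientation"]).round(2))
E
```

```text
[456. 424. 231.] [-89.9  -0.   62.4]
clock: 2.77
eef_pos: [0.4842, 0.3882, 0.2302]
orientation: [-1.569, 0.0, 1.088]
wrist_force: [0.8, -0.1, -0.3]
opening: 0.0854
clock: 2.93
eef_pos: [0.4869, 0.3833, 0.2308]
orientation: [-1.571, 0.001, 1.078]
wrist_force: [-0.3, -0.6, 0.2]
opening: 0.0854
[25.  -0.2  9.9] [-8.999e+01  5.000e-02  6.178e+01]
```

```bash
python3 -m jog '[[[12,20,5],0],[[13,35,5],0],[[0,35,0],0],[[0,20,0],0],[[0,0,0],0]]'
python3 - <<'E'
from m import *
snap("1"); o=arm.get_obs(); print(np.round(o["eef_pos"],4))
a=load("top","1");b=load("side","1")
print(proj(a,[[.49,.41,.025]]),proj(b,[[.49,.41,.025]]))
i=np.hstack([crop(a["image"],110,250,190,340,2.8),crop(b["image"],130,270,290,440,2.8)])
cv2.imwrite("pics/g1.png",i)
E
```

```text
clock: 3.35
eef_pos: [0.4889, 0.4074, 0.1157]
orientation: [-1.568, 0.008, 1.076]
wrist_force: [-1.0, 0.3, -0.2]
opening: 0.0854
[0.4904 0.4089 0.1216]
[[176.89165071 270.42086495]] [[214.05143439 375.59432664]]
```

View pics/g1.png

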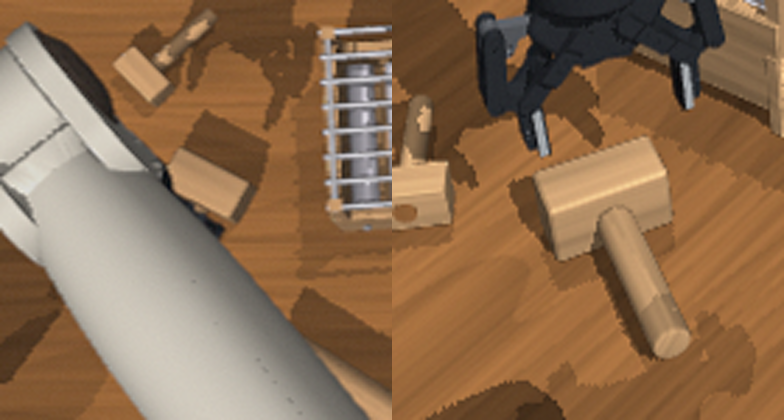

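Side crop: the target point projects to (627,240), which is on the handle about 25 mm from the head face. I'll descend there.

```bash
python3 -m jog '[[[0,30,0],0],[[0,35,0],0],[[0,25,0],0],[[0,15,0],0],[[0,8,0],0],[[0,0,0],0],[[0,0,0],0]]'
python3 -m jog '[[[0,0,0],0],[[0,0,0],0],[[0,0,0],0],[[0,0,0],0],[[0,0,0],0],[[0,0,0],0]]' 1
python3 -m jog '[[[0,0,0],0],[[0,0,0],0],[[0,0,0],0]]'
```

```text
clock: 4.03
eef_pos: [0.4911, 0.4105, 0.0105]
orientation: [-1.572, -0.002, 1.079]
wrist_force: [0.4, 0.9, 0.2]
opening: 0.0857
clock: 4.53
eef_pos: [0.4903, 0.4103, 0.0089]
orientation: [-1.571, -0.001, 1.08]
wrist_force: [-0.3, 0.3, 4.5]
opening: 0.0244
clock: 4.78
eef_pos: [0.4902, 0.4103, 0.0089]
orientation: [-1.571, -0.001, 1.08]
wrist_force: [-0.1, 1.4, 6.0]
opening: 0.0242
```

```bash
python3 -m jog '[[[0,-10,0],0],[[0,-25,0],0],[[0,-35,0],0],[[0,-35,0],0],[[0,-35,0],0],[[0,-30,0],0],[[0,0,0],0]]'
python3 - <<'E'
from m import *
snap("2"); o=arm.get_obs(); print(np.round(o["eef_pos"],4),o["opening"],np.round(o["wrist_force"],1),np.round(o["moment"],2))
a=load("top","2");b=load("side","2")
i=np.hstack([crop(a["image"],110,250,190,340,2.8),crop(b["image"],130,270,240,390,2.8)])
cv2.imwrite("pics/g2.png",i)
E
```

```text
clock: 5.37
eef_pos: [0.4912, 0.411, 0.1855]
orientation: [-1.574, -0.008, 1.08]
wrist_force: [1.1, 0.3, -1.3]
opening: 0.0241
[0.4902 0.4102 0.1791] 0.024137948057371864 [ 0.2  0.9 -3.8] [ 0.04  0.12 -0.05]
```

View pics/g2.png

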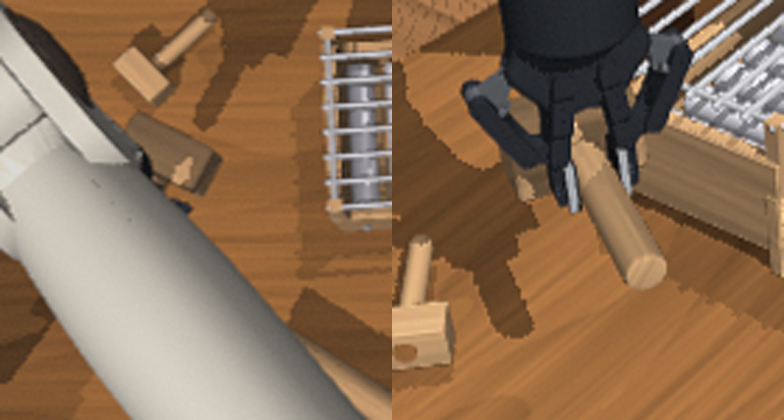

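```bash
python3 - <<'E'
from m import *
b=load("side","2")
# rigid lift: compare against original pixel of handle end, height by which pixel matches
P=np.array([.4084,.4538,.0219])
for dz in(.15,.16,.17,.18): print(dz,proj(b,P+[0,0,dz]))
P=np.array([.4952,.3604,.0432])
E
```

```text
0.15 [[221.93227164 350.18438144]]
0.16 [[221.30265554 345.60777973]]
0.17 [[220.66494109 340.97231211]]
0.18 [[220.01897103 336.27683549]]
```

```bash
cat > line.py <<'E'
import sys; from plan import *; from station import arm
# line.py x y z yawdeg n : per-row table
x,y,z,yaw,n=map(float,sys.argv[1:]); n=int(n)
o=arm.get_obs(); p=np.array(o["eef_pos"])*1e3; R=Ro.from_euler("xyz",o["orientation"])
y0=np.degrees(o["orientation"][2]); d=(np.array([x,y,z])-p)/n; a=-((yaw-y0+180)%360-180)/n
print("yaw",y0.round(1),"turn/row",round(a,2),"dist/row",np.linalg.norm(d).round(1))
for i in range(n):
    print(R.inv().apply(d).round(0).astype(int).tolist(),end=" "); R=R*Ro.from_euler("y",a,degrees=True)
print()
E
python3 line.py 603 -172 215 4 16
```

```text
yaw 61.9 turn/row 3.62 dist/row 37.1
[-29, -2, -23] [-27, -2, -25] [-26, -2, -27] [-24, -2, -28] [-22, -2, -30] [-20, -2, -31] [-18, -2, -32] [-16, -2, -33] [-14, -2, -34] [-12, -2, -35] [-9, -2, -36] [-7, -2, -36] [-5, -2, -37] [-3, -2, -37] [0, -2, -37] [2, -2, -37]
```

```bash
python3 -m jog '[[[-14,-10,-12],1],[[-28,-10,-24],4],[[-26,-5,-26],4],[[-24,-5,-28],4],[[-22,-2,-30],4],[[-20,-2,-31],4],[[-18,0,-32],4],[[-16,0,-33],4]]'
python3 line.py 603 -172 215 4 9
```

```text
clock: 6.13
eef_pos: [0.5461, 0.1375, 0.21]
orientation: [-1.57, 0.003, 0.57]
wrist_force: [0.6, 0.1, -3.4]
opening: 0.024
yaw 32.7 turn/row 3.19 dist/row 35.0
[-13, -1, -32] [-11, -1, -33] [-10, -1, -34] [-8, -1, -34] [-6, -1, -34] [-4, -1, -35] [-2, -1, -35] [0, -1, -35] [2, -1, -35]
```

```bash
python3 -m jog '[[[-13,0,-32],3],[[-11,0,-33],3],[[-10,0,-34],3],[[-8,0,-34],3],[[-6,0,-34],3],[[-4,0,-30],3],[[0,0,-15],2],[[0,0,0],0]]'
python3 -m jog '[[[0,0,0],0],[[0,0,0],0]]'
python3 line.py 603 -172 215 4 3
```

```text
clock: 6.8
eef_pos: [0.5884, -0.0787, 0.2096]
orientation: [-1.57, 0.004, 0.219]
wrist_force: [-0.4, 0.3, -3.7]
opening: 0.0242
clock: 6.97
eef_pos: [0.5884, -0.0751, 0.2111]
orientation: [-1.57, 0.002, 0.226]
wrist_force: [0.4, -0.2, -2.9]
opening: 0.024
yaw 12.9 turn/row 2.98 dist/row 32.7
[-2, -1, -33] [-1, -1, -33] [1, -1, -33]
```

```bash
python3 -m jog '[[[-2,0,-25],3],[[-1,0,-33],3],[[1,0,-28],3],[[0,0,-10],0],[[0,0,0],0],[[0,0,0],0]]'
python3 line.py 603 -172 215 4 1
python3 - <<'E'
from m import *
snap("3")
a=load("top","3");b=load("side","3")
i=np.hstack([crop(a["image"],300,440,160,310,2.8),crop(b["image"],270,410,120,270,2.8)])
cv2.imwrite("pics/g3.png",i)
E
```

```text
clock: 7.47
eef_pos: [0.602, -0.17, 0.2119]
orientation: [-1.57, 0.001, 0.069]
wrist_force: [-0.2, 1.5, -3.2]
opening: 0.024
yaw 4.0 turn/row -0.05 dist/row 3.8
[1, -3, -2]
```

View pics/g3.png

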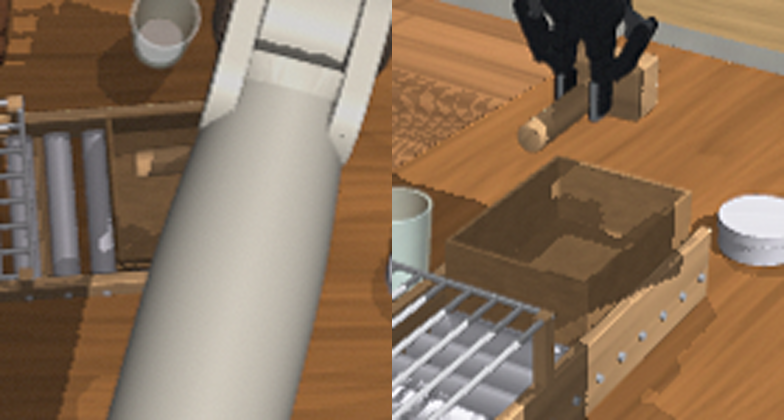

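```bash
python3 - <<'E'
from m import *
a=load("top","3");b=load("side","3")
print(tri(a,(300+136/2.8,160+163/2.8),b,(270+141/2.8,120+137/2.8)))
u=np.array([np.cos(np.radians(93.95)),np.sin(np.radians(93.95)),0]); c=np.array([.6019,-.1595,0])
print("carton front inner",c+.096*u)
E
```

```text
(array([ 0.59153922, -0.07780596,  0.22828058]), np.float64(0.0032886985186782692))
carton front inner [ 0.59528695 -0.06372804  0.        ]
```

```bash
python3 -m jog '[[[0,20,0],0],[[0,35,0],0],[[0,35,0],0],[[0,25,0],0],[[0,15,0],0],[[0,10,0],0],[[0,0,0],0],[[0,0,0],0]]'
python3 -m jog '[[[0,3,0],0],[[0,3,0],0],[[0,2,0],0],[[0,0,0],0]]'
```

```text
clock: 8.23
eef_pos: [0.6023, -0.1703, 0.073]
orientation: [-1.571, -0.0, 0.069]
wrist_force: [-0.0, 0.5, -2.0]
opening: 0.0244
clock: 8.57
eef_pos: [0.6022, -0.1711, 0.0643]
orientation: [-1.571, -0.0, 0.067]
wrist_force: [0.7, 0.1, -3.1]
opening: 0.0239
```

```bash
python3 - <<'E'
from m import *
snap("4"); o=arm.get_obs(); print(np.round(o["eef_pos"],4),np.round(o["wrist_force"],1))
b=load("side","4")
cv2.imwrite("pics/g4.png",crop(b["image"],270,410,120,270,4))
E
```

```text
[ 0.6022 -0.1711  0.0645] [ 0.4  0.8 -2.3]
```

View pics/g4.png

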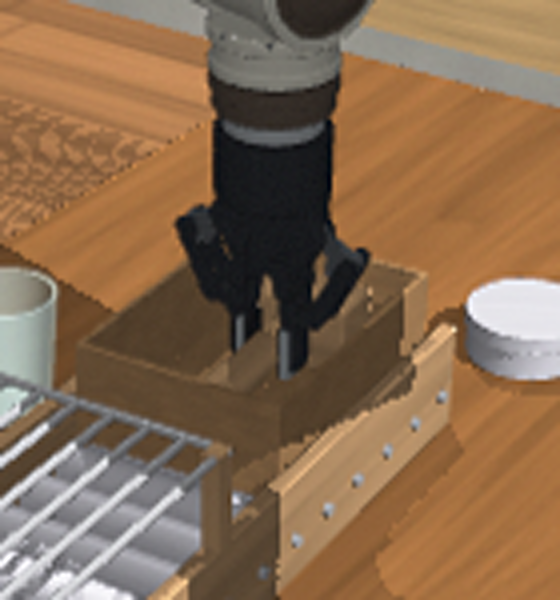

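Still no contact; lowering further in small steps.

```bash
python3 -m jog '[[[0,2,0],0],[[0,2,0],0],[[0,0,0],0]]'
python3 -m jog '[[[0,1,0],0],[[0,1,0],0],[[0,0,0],0]]'
```

```text
clock: 8.92
eef_pos: [0.6019, -0.171, 0.0598]
orientation: [-1.571, 0.001, 0.067]
wrist_force: [-0.6, 0.3, -1.7]
opening: 0.0244
clock: 9.17
eef_pos: [0.6022, -0.1711, 0.0583]
orientation: [-1.571, -0.0, 0.067]
wrist_force: [-0.5, -0.1, -3.3]
opening: 0.0242
```

```bash
python3 -m jog '[[[0,1,0],0],[[0,1,0],0],[[0,0,0],0]]'
```

```text
clock: 9.42
eef_pos: [0.6023, -0.171, 0.0577]
orientation: [-1.571, -0.001, 0.068]
wrist_force: [-4.1, 2.1, 7.4]
opening: 0.024
```

Contact felt. I'll release with a partial opening and rise.

```bash
python3 -m jog '[[[0,0,0],0],[[0,0,0],0],[[0,0,0],0],[[0,0,0],0]]' -0.1
python3 -m jog '[[[0,-10,0],0],[[0,-25,0],0],[[0,-35,0],0],[[0,-40,0],0],[[0,-40,0],0],[[0,-20,0],0],[[0,0,0],0]]'
python3 - <<'E'
from m import *
snap("5"); o=arm.get_obs(); print(np.round(o["eef_pos"],4),np.round(o["wrist_force"],1), o["opening"],np.round(o["q"],2))
b=load("side","5")
cv2.imwrite("pics/g5.png",crop(b["image"],270,410,120,270,4))
E
```

```text
clock: 9.75
eef_pos: [0.6022, -0.1711, 0.0562]
orientation: [-1.571, -0.0, 0.067]
wrist_force: [0.3, -0.1, 0.1]
opening: 0.0464
clock: 10.33
eef_pos: [0.6035, -0.1714, 0.2333]
orientation: [-1.574, -0.008, 0.067]
wrist_force: [1.1, 0.2, 0.9]
opening: 0.0473
[ 0.6026 -0.1712  0.2277] [-0.8  0.1 -0.1] 0.04705344828565195 [-0.28  0.27  0.38  1.68 -0.    1.23]
```

View pics/g5.png

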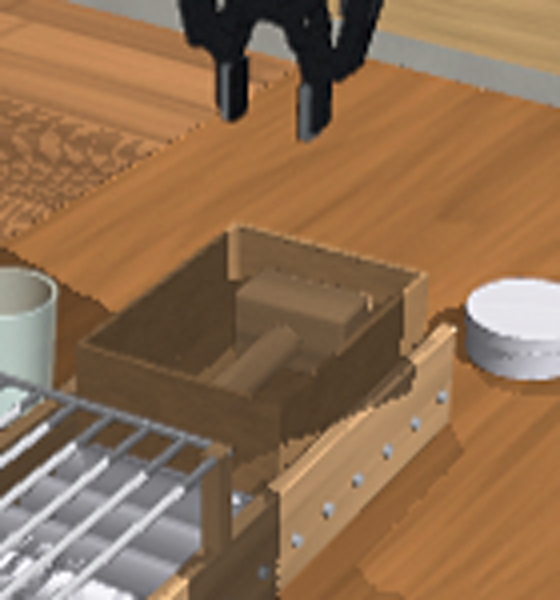

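The mallet lies flat and free in the carton: head at crop (300,300), handle to (240,370). The jog only turns about the tool's axis, so to get a forward lean I'll carry the tool to the +y side. There I'll command past the reach limit, where the arm should tip outward, i.e. towards +y.

```bash
python3 - <<'E'
from h import *
s=load("side","0");t=load("top","0")
print(atz(s,(470,435),0),atz(s,(470,435),.3)); print(atz(t,(20,375),0),atz(t,(40,270),0),atz(t,(20,375),.5))
E
python3 -m jog '[[[0,-8,20],-2],[[0,-10,38],-4],[[0,-10,38],-5],[[0,-10,38],-5],[[0,-10,38],-5],[[0,-10,38],-5],[[0,-10,38],-5],[[0,-10,38],-5]]' 1
python3 -m jog '[[[0,-5,40],-5],[[0,-5,40],-5],[[0,-5,40],-5],[[0,-5,40],-5],[[0,-5,40],-5],[[0,-5,40],-5],[[0,0,40],-5],[[0,0,40],-5]]'
```

```text
[0.05145371 0.24034938 0.        ] [-4.65858085e-05  4.82411718e-01  3.00000000e-01]
[0.19733284 0.85120028 0.        ] [0.4981627  0.81771705 0.        ] [0.21108725 0.60586508 0.5       ]
clock: 11.1
eef_pos: [0.5099, 0.0967, 0.303]
orientation: [-1.569, 0.002, 0.7]
wrist_force: [0.4, 0.6, -0.4]
opening: -0.0001
clock: 11.77
eef_pos: [0.2452, 0.2647, 0.3331]
orientation: [-1.57, 0.001, 1.398]
wrist_force: [0.3, 1.3, 0.2]
opening: 0.0
```

```bash
python3 -m jog '[[[20,0,20],0],[[35,0,14],0],[[38,0,10],0],[[38,0,8],0],[[38,0,8],0],[[38,0,5],0],[[30,0,0],0],[[10,0,0],0]]'
python3 - <<'E'
from m import *
snap("6"); o=arm.get_obs(); print(np.round(o["eef_pos"],4),np.round(o["q"],3),np.round(o["orientation"],3))
E
```

```text
clock: 12.43
eef_pos: [0.2262, 0.5222, 0.3304]
orientation: [-1.57, 0.005, 1.396]
wrist_force: [-1.1, -0.6, -0.9]
opening: 0.0001
[0.2263 0.5203 0.3311] [1.16  0.204 0.506 1.878 0.    1.336] [-1.57   0.005  1.395]
```

View pics/side_6.png

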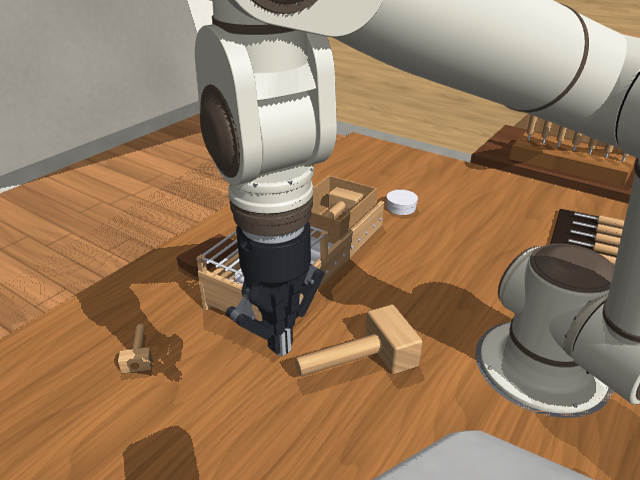

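View pics/top_6.png

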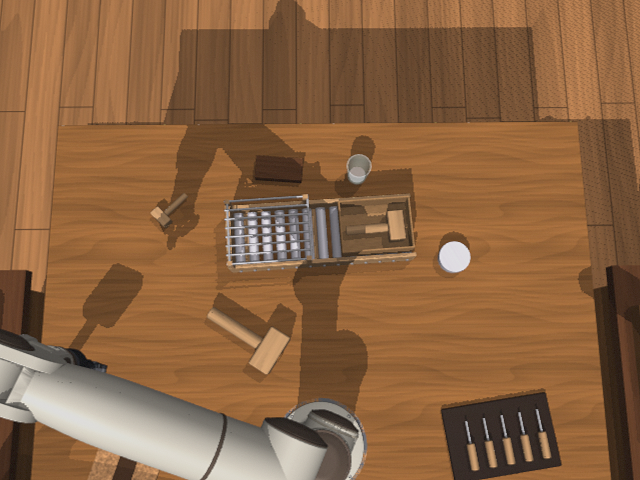

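```bash
python3 - <<'E'
from h import *
s=load("side","6")
for P in ((.226,.52,.33),(.18,.65,.33),(.14,.72,.33),(.14,.72,.45),(.1,.5,.6),(.1,.72,.55)): print(P,proj(s,P).round())
t=load("top","6"); print(atz(t,(110,290),0),atz(t,(300,479),0),atz(t,(100,479),.4))
E
```

```text
(0.226, 0.52, 0.33) [[282. 349.]]
(0.18, 0.65, 0.33) [[237. 444.]]
(0.14, 0.72, 0.33) [[217. 523.]]
(0.14, 0.72, 0.45) [[201. 435.]]
(0.1, 0.5, 0.6) [[403. 163.]]
(0.1, 0.72, 0.55) [[227. 363.]]
[0.43759429 0.6089652  0.        ] [-0.08871777  0.05675491  0.        ] [-0.00765576  0.46803278  0.4       ]
```

```bash
python3 -m jog '[[[20,0,20],0],[[32,0,25],0],[[32,0,25],0],[[32,0,25],0],[[32,0,20],0],[[14,0,3],0],[[0,0,0],0]]'
python3 - <<'E'
from m import *
o=arm.get_obs(); print(np.round(o["eef_pos"],4),np.round(o["q"],3),np.round(o["orientation"],3))
E
python3 -m jog '[[[30,0,0],0],[[30,0,0],0],[[0,0,0],0]]'
python3 - <<'E'
from m import *
o=arm.get_obs(); print(np.round(o["eef_pos"],4),np.round(o["q"],3),np.round(o["orientation"],3))
E
```

```text
clock: 13.12
eef_pos: [0.1424, 0.692, 0.3309]
orientation: [-1.571, 0.005, 1.396]
wrist_force: [0.2, -0.3, -1.9]
opening: -0.0003
[0.1424 0.692  0.3309] [1.368 0.694 1.187 2.069 0.    1.543] [-1.571  0.005  1.396]
clock: 13.37
eef_pos: [0.1496, 0.7244, 0.3113]
orientation: [-1.572, -0.026, 1.393]
wrist_force: [0.5, 0.1, -0.7]
opening: 0.0003
[0.1496 0.7244 0.3113] [ 1.367  0.746  1.227  2.025 -0.     1.545] [-1.572 -0.026  1.393]
```

```bash
python3 -m jog '[[[30,-20,0],0],[[30,-20,0],0],[[30,-20,0],0],[[30,-20,0],0]]'
python3 - <<'E'
from m import *
o=arm.get_obs(); print(np.round(o["eef_pos"],4),np.round(o["q"],3),np.round(o["orientation"],3))
E
```

```text
clock: 13.7
eef_pos: [0.1525, 0.7559, 0.336]
orientation: [-1.574, -0.138, 1.394]
wrist_force: [0.1, -0.0, 0.4]
opening: 0.0002
[0.1525 0.7559 0.336 ] [ 1.372  0.721  1.234  1.945 -0.     1.549] [-1.574 -0.138  1.394]
```

```bash
python3 -m jog '[[[30,-20,0],0],[[30,-20,0],0],[[30,-20,0],0],[[30,-20,0],0],[[30,-20,0],0],[[30,-20,0],0],[[30,-20,0],0],[[30,-20,0],0]]'
python3 - <<'E'
from m import *
o=arm.get_obs(); print(np.round(o["eef_pos"],4),np.round(o["q"],3),np.round(o["orientation"],3))
E
```

```text
clock: 14.37
eef_pos: [0.1566, 0.8018, 0.4036]
orientation: [-1.578, -0.348, 1.395]
wrist_force: [-1.4, 0.1, -0.1]
opening: -0.0001
[0.1566 0.8018 0.4036] [ 1.378  0.655  1.234  1.802 -0.002  1.555] [-1.578 -0.348  1.395]
```

```bash
python3 -m jog '[[[30,-20,0],0],[[30,-20,0],0],[[30,-20,0],0],[[30,-20,0],0],[[30,-20,0],0],[[30,-20,0],0],[[30,-20,0],0],[[30,-20,0],0]]'
python3 - <<'E'
from m import *
o=arm.get_obs(); print(np.round(o["eef_pos"],4),np.round(o["q"],3),np.round(o["orientation"],3))
E
```

```text
clock: 15.03
eef_pos: [0.1561, 0.8179, 0.5063]
orientation: [-1.582, -0.562, 1.398]
wrist_force: [-0.5, 0.8, -0.3]
opening: -0.0003
[0.1561 0.8179 0.5063] [ 1.384  0.557  1.234  1.686 -0.004  1.559] [-1.582 -0.562  1.398]
```

```bash
python3 -m jog '[[[30,-20,0],0],[[30,-20,0],0],[[30,-20,0],0],[[30,-20,0],0],[[30,-20,0],0],[[0,0,0],0]]'
python3 - <<'E'
from m import *
from plan import *
o=arm.get_obs(); print(np.round(o["eef_pos"],4),np.round(o["q"],3),np.round(o["orientation"],3))
print(Ro.from_euler("xyz",o["orientation"]).as_matrix().round(3))
E
```

```text
clock: 15.53
eef_pos: [0.1526, 0.8102, 0.5843]
orientation: [-1.585, -0.698, 1.4]
wrist_force: [0.1, -1.1, 0.5]
opening: 0.0004
[0.1526 0.8102 0.5843] [ 1.387  0.482  1.235  1.626 -0.006  1.561] [-1.585 -0.698  1.4  ]
[[ 0.13   0.123 -0.984]
 [ 0.755  0.63   0.179]
 [ 0.642 -0.766 -0.011]]
```

The lean worked: the tool axis is (0.12, 0.63, -0.77), i.e. 40 degrees towards +y. Next I'll carry it behind the carton, turning 90 degrees so the jaws lie across the track.

```bash
cat > line2.py <<'E'
import sys; from plan import *; from station import arm
# line2.py x y z totalturn n
x,y,z,turn,n=map(float,sys.argv[1:]); n=int(n)
o=arm.get_obs(); p=np.array(o["eef_pos"])*1e3; R=Ro.from_euler("xyz",o["orientation"])
d=(np.array([x,y,z])-p)/n; a=turn/n
print("pos",p.round(1),"axis",R.as_matrix()[:,1].round(3),"xax",R.as_matrix()[:,0].round(2),"q",np.round(o["q"],2),"F",np.round(o["wrist_force"],1))
print("turn/row",round(a,2),"dist/row",np.linalg.norm(d).round(1))
for i in range(n):
    print(R.inv().apply(d).round(0).astype(int).tolist(),end=" "); R=R*Ro.from_euler("y",a,degrees=True)
print()
E
python3 line2.py 450 150 400 48 21
python3 -m jog '[[[-5,5,-10],1],[[-18,-6,-20],2]]'
python3 line2.py 450 150 400 45 20
```

```text
pos [152.6 810.2 584.3] axis [ 0.123  0.63  -0.766] xax [0.13 0.76 0.64] q [ 1.39  0.48  1.24  1.63 -0.01  1.56] F [ 0.1 -1.1  0.5]
turn/row 2.29 dist/row 35.6
[-28, -11, -19] [-27, -11, -21] [-26, -11, -22] [-25, -11, -23] [-24, -11, -24] [-23, -11, -25] [-22, -11, -25] [-21, -11, -26] [-20, -11, -27] [-19, -11, -28] [-18, -11, -29] [-17, -11, -29] [-15, -11, -30] [-14, -11, -31] [-13, -11, -31] [-12, -11, -32] [-11, -11, -32] [-9, -11, -32] [-8, -11, -33] [-7, -11, -33] [-5, -11, -33] 
clock: 15.7
eef_pos: [0.1773, 0.7919, 0.5629]
orientation: [-1.542, -0.688, 1.335]
wrist_force: [1.5, 1.1, -0.1]
opening: -0.0001
pos [177.3 791.9 562.9] axis [ 0.12   0.624 -0.772] xax [0.18 0.75 0.63] q [1.34 0.36 1.   1.53 0.02 1.58] F [ 1.5  1.1 -0.1]
turn/row 2.25 dist/row 35.8
[-27, -12, -20] [-26, -12, -21] [-25, -12, -22] [-24, -12, -23] [-23, -12, -24] [-22, -12, -25] [-21, -12, -26] [-20, -12, -27] [-19, -12, -28] [-18, -12, -28] [-17, -12, -29] [-16, -12, -30] [-15, -12, -30] [-13, -12, -31] [-12, -12, -31] [-11, -12, -32] [-10, -12, -32] [-8, -12, -33] [-7, -12, -33] [-6, -12, -33]
```

Tilt is preserved. Continuing.

```bash
python3 -m jog '[[[-27,-12,-20],2],[[-26,-12,-21],2],[[-25,-12,-22],2],[[-24,-12,-23],2],[[-23,-12,-24],2],[[-22,-12,-25],2],[[-21,-12,-26],2],[[-20,-12,-27],2]]'
python3 line2.py 450 150 400 27 11
```

```text
clock: 16.37
eef_pos: [0.2883, 0.5384, 0.5039]
orientation: [-1.324, -0.652, 0.984]
wrist_force: [0.4, -0.4, -0.1]
opening: 0.0
pos [288.3 538.4 503.9] axis [ 0.122  0.625 -0.771] xax [0.44 0.66 0.61] q [ 0.96 -0.22  0.25  1.4   0.26  1.55] F [ 0.4 -0.4 -0.1]
turn/row 2.45 dist/row 39.4
[-23, -13, -30] [-21, -13, -30] [-20, -13, -31] [-19, -13, -32] [-17, -13, -33] [-16, -13, -34] [-14, -13, -34] [-13, -13, -35] [-11, -13, -35] [-10, -13, -36] [-8, -13, -36]
```

```bash
python3 line2.py 520 130 330 27 13; python3 -m jog '[[[-19,-10,-32],2],[[-19,-10,-32],2],[[-19,-10,-32],2],[[-18,-8,-33],2],[[-16,-8,-34],2]]'
python3 line2.py 560 0 320 27 10
```

```text
pos [288.3 538.4 503.9] axis [ 0.122  0.625 -0.771] xax [0.44 0.66 0.61] q [ 0.96 -0.22  0.25  1.4   0.26  1.55] F [ 0.4 -0.4 -0.1]
turn/row 2.08 dist/row 38.5
[-21, -7, -31] [-20, -7, -32] [-19, -7, -33] [-18, -7, -34] [-16, -7, -34] [-15, -7, -35] [-14, -7, -35] [-12, -7, -36] [-11, -7, -36] [-10, -7, -37] [-9, -7, -37] [-7, -7, -37] [-6, -7, -37] 
clock: 16.78
eef_pos: [0.377, 0.3775, 0.4474]
orientation: [-1.203, -0.6, 0.778]
wrist_force: [-0.5, 0.9, -0.1]
opening: 0.0001
pos [377.  377.5 447.4] axis [ 0.123  0.626 -0.77 ] xax [0.59 0.58 0.56] q [ 0.53 -0.33  0.07  1.47  0.5   1.34] F [-0.5  0.9 -0.1]
turn/row 2.7 dist/row 43.8
[-18, -12, -38] [-16, -12, -39] [-15, -12, -40] [-13, -12, -40] [-11, -12, -41] [-9, -12, -41] [-7, -12, -42] [-5, -12, -42] [-3, -12, -42] [-1, -12, -42]
```

```bash
python3 -m jog '[[[-16,-10,-34],3],[[-14,-10,-35],3],[[-13,-10,-36],3],[[-11,-10,-37],3],[[-9,-10,-37],3],[[-7,-10,-37],3],[[-5,-10,-37],3],[[-3,-8,-37],3]]'
python3 line2.py 620 -310 260 12 8
```

```text
clock: 17.45
eef_pos: [0.5098, 0.1105, 0.3531]
orientation: [-0.994, -0.405, 0.351]
wrist_force: [0.1, 1.4, 0.5]
opening: -0.0005
pos [509.8 110.5 353.1] axis [ 0.123  0.626 -0.77 ] xax [0.86 0.32 0.39] q [-0.14 -0.07  0.13  1.73  0.69  0.97] F [0.1 1.4 0.5]
turn/row 1.5 dist/row 55.6
[-9, -22, -50] [-8, -22, -50] [-7, -22, -50] [-5, -22, -51] [-4, -22, -51] [-3, -22, -51] [-1, -22, -51] [0, -22, -51]
```

```bash
python3 -m jog '[[[-9,-15,-35],4],[[-7,-15,-36],4],[[-5,-15,-36],4],[[-2,-15,-36],4],[[0,-15,-36],4],[[2,-15,-36],4],[[4,-15,-36],4],[[6,-15,-36],4]]'
python3 line2.py 618 -310 230 4 5
```

```text
clock: 18.12
eef_pos: [0.562, -0.1885, 0.274]
orientation: [-0.882, -0.068, -0.111]
wrist_force: [1.2, 0.2, 1.4]
opening: -0.0001
pos [ 562.  -188.5  274. ] axis [ 0.122  0.626 -0.77 ] xax [ 0.99 -0.11  0.07] q [-0.61  0.43  0.53  1.99  0.62  0.94] F [1.2 0.2 1.4]
turn/row 0.8 dist/row 28.2
[13, -7, -24] [14, -7, -24] [14, -7, -23] [14, -7, -23] [14, -7, -23]
```

```bash
python3 -m jog '[[[13,-5,-24],1],[[14,-7,-24],1],[[14,-7,-23],1],[[14,-7,-20],1],[[10,-5,-10],0],[[0,0,0],0]]'
python3 line2.py 616 -315 100 0 4
```

```text
clock: 18.62
eef_pos: [0.6164, -0.2947, 0.2333]
orientation: [-0.878, -0.022, -0.164]
wrist_force: [0.3, 0.5, -1.5]
opening: 0.0002
pos [ 616.4 -294.7  233.3] axis [ 0.12   0.627 -0.769] xax [ 0.99 -0.16  0.02] q [-0.68  0.8   0.99  2.14  0.6   0.93] F [ 0.3  0.5 -1.5]
turn/row 0.0 dist/row 33.7
[0, 22, -25] [0, 22, -25] [0, 22, -25] [0, 22, -25]
```

```bash
python3 -m jog '[[[0,15,-20],0],[[0,22,-25],0],[[0,10,-15],0],[[0,0,0],0]]'
python3 line2.py 614 -312 92 0 4
```

```text
clock: 18.95
eef_pos: [0.6138, -0.3085, 0.1587]
orientation: [-0.878, -0.02, -0.162]
wrist_force: [-1.0, 1.2, -0.7]
opening: 0.0001
pos [ 613.8 -308.5  158.7] axis [ 0.119  0.628 -0.769] xax [ 0.99 -0.16  0.02] q [-0.7   0.78  0.81  1.99  0.59  0.91] F [-1.   1.2 -0.7]
turn/row 0.0 dist/row 16.7
[0, 12, -11] [0, 12, -11] [0, 12, -11] [0, 12, -11]
```

```bash
python3 -m jog '[[[0,15,-13],0],[[0,15,-13],0],[[0,15,-13],0],[[0,10,-8],0],[[0,5,-4],0],[[0,0,0],0]]'
python3 - <<'E'
from m import *
snap("7"); o=arm.get_obs(); print(np.round(o["eef_pos"],4),np.round(o["q"],2))
b=load("side","7");a=load("top","7")
cv2.imwrite("pics/g7.png",np.hstack([crop(a["image"],300,480,160,320,2.2),crop(b["image"],270,450,120,280,2.2)]))
E
```

```text
clock: 19.45
eef_pos: [0.6166, -0.3096, 0.0843]
orientation: [-0.88, -0.025, -0.162]
wrist_force: [-0.7, 0.2, -0.2]
opening: -0.0002
[ 0.617  -0.3101  0.0861] [-0.7   0.77  0.66  1.84  0.59  0.91]
```

View pics/g7.png

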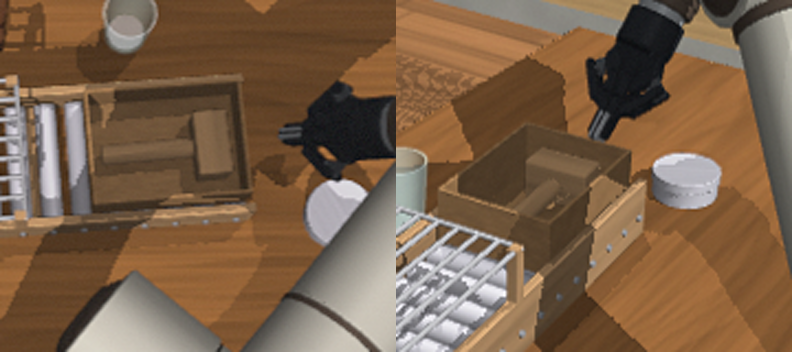

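The top view shows the leaned tip at crop (282,133), behind the middle of the rear wall at x≈245. The side view agrees. I'll approach gently.

```bash
python3 line2.py 614 -274 80 0 4; python3 -m jog '[[[0,9,0],0],[[0,9,2],0],[[0,9,2],0],[[0,7,1],0],[[0,0,0],0]]'
python3 line2.py 608.7 -188 80 0 8
```

```text
pos [ 617.  -310.1   86.1] axis [ 0.123  0.625 -0.771] xax [ 0.99 -0.16  0.03] q [-0.7   0.77  0.66  1.84  0.59  0.91] F [ 0.1  0.  -0. ]
turn/row 0.0 dist/row 9.2
[-2, 7, 6] [-2, 7, 6] [-2, 7, 6] [-2, 7, 6] 
clock: 19.97
eef_pos: [0.6218, -0.2842, 0.0621]
orientation: [-0.88, -0.026, -0.161]
wrist_force: [-0.7, 0.7, -0.3]
opening: -0.0001
pos [ 621.8 -284.2   62.1] axis [ 0.122  0.625 -0.771] xax [ 0.99 -0.16  0.03] q [-0.67  0.73  0.56  1.76  0.6   0.94] F [-0.7  0.7 -0.3]
turn/row 0.0 dist/row 12.3
[-3, 6, 10] [-3, 6, 10] [-3, 6, 10] [-3, 6, 10] [-3, 6, 10] [-3, 6, 10] [-3, 6, 10] [-3, 6, 10]
```

```bash
python3 -m jog '[[[-4,-8,6],0],[[-4,-8,6],0],[[0,0,0],0]]'
python3 -m jog '[[[-2,5,6],0],[[-2,5,6],0],[[-2,5,6],0],[[-2,5,6],0],[[0,0,0],0]]'
python3 line2.py 606 -150 82 0 8
```

```text
clock: 20.22
eef_pos: [0.6129, -0.2857, 0.0853]
orientation: [-0.882, -0.029, -0.163]
wrist_force: [0.7, -0.2, 0.2]
opening: 0.0002
clock: 20.63
eef_pos: [0.6102, -0.2518, 0.0822]
orientation: [-0.881, -0.027, -0.162]
wrist_force: [-0.4, 0.6, 0.4]
opening: 0.0003
pos [ 610.2 -251.8   82.2] axis [ 0.123  0.625 -0.771] xax [ 0.99 -0.16  0.03] q [-0.64  0.64  0.45  1.73  0.61  0.97] F [-0.4  0.6  0.4]
turn/row 0.0 dist/row 12.7
[-3, 8, 10] [-3, 8, 10] [-3, 8, 10] [-3, 8, 10] [-3, 8, 10] [-3, 8, 10] [-3, 8, 10] [-3, 8, 10]
```

```bash
python3 -m jog '[[[-2,6,8],0],[[-2,6,8],0],[[-3,6,8],0],[[-2,6,8],0],[[-2,6,8],0],[[-3,6,8],0],[[-2,6,8],0],[[-2,6,8],0]]'
python3 line2.py 603 -80 82 0 9
```

```text
clock: 21.3
eef_pos: [0.6051, -0.1703, 0.0844]
orientation: [-0.881, -0.026, -0.162]
wrist_force: [-0.2, -3.1, -1.8]
opening: 0.0001
pos [ 605.1 -170.3   84.4] axis [ 0.122  0.625 -0.771] xax [ 0.99 -0.16  0.03] q [-0.55  0.48  0.24  1.61  0.64  1.08] F [-0.2 -3.1 -1.8]
turn/row 0.0 dist/row 10.0
[-2, 6, 7] [-2, 6, 7] [-2, 6, 7] [-2, 6, 7] [-2, 6, 7] [-2, 6, 7] [-2, 6, 7] [-2, 6, 7] [-2, 6, 7]
```

```bash
python3 -m jog '[[[-2,7,7],0],[[-2,7,7],0],[[-2,7,7],0],[[-2,7,7],0],[[-2,6,7],0],[[-3,6,8],0],[[-2,6,8],0],[[-2,6,8],0]]'
python3 line2.py 598 -30 80 0 5
python3 - <<'E'
from m import *
snap("8")
b=load("side","8");a=load("top","8")
cv2.imwrite("pics/g8.png",np.hstack([crop(a["image"],210,430,160,320,1.8),crop(b["image"],190,410,130,330,1.44)[:288]]))
E
```

```text
clock: 21.97
eef_pos: [0.6007, -0.0893, 0.081]
orientation: [-0.88, -0.025, -0.162]
wrist_force: [-0.5, -2.6, -1.5]
opening: -0.0002
pos [600.7 -89.3  81. ] axis [ 0.122  0.625 -0.771] xax [ 0.99 -0.16  0.03] q [-0.44  0.36  0.07  1.49  0.67  1.21] F [-0.5 -2.6 -1.5]
turn/row 0.0 dist/row 11.9
[-2, 8, 9] [-2, 8, 9] [-2, 8, 9] [-2, 8, 9] [-2, 8, 9]
```

View pics/g8.png

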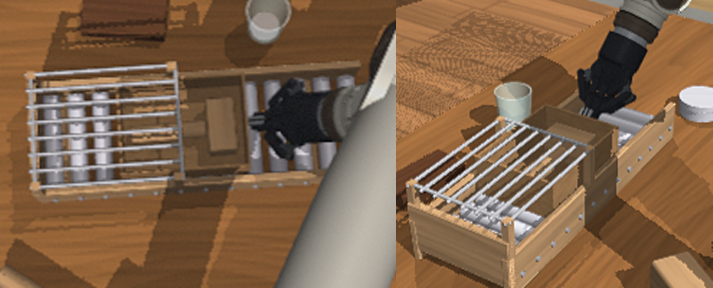

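```bash
python3 -m jog '[[[-2,6,8],0],[[-2,6,8],0],[[-2,6,8],0],[[-2,6,8],0],[[-2,6,8],0],[[-3,6,8],0],[[-2,6,8],0],[[-2,6,8],0]]'
python3 line2.py 591.5 20 81 0 3
python3 - <<'E'
from m import *
snap("9")
b=load("side","9");a=load("top","9")
cv2.imwrite("pics/g9.png",np.hstack([crop(a["image"],210,430,160,320,1.8),crop(b["image"],190,410,130,330,1.44)[:288]]))
E
```

```text
clock: 22.73
eef_pos: [0.5969, -0.0077, 0.0848]
orientation: [-0.88, -0.026, -0.162]
wrist_force: [-0.6, -2.7, -1.6]
opening: 0.0001
pos [596.9  -7.7  84.8] axis [ 0.122  0.625 -0.771] xax [ 0.99 -0.16  0.03] q [-0.32  0.24 -0.06  1.37  0.68  1.37] F [-0.6 -2.7 -1.6]
turn/row 0.0 dist/row 9.5
[-3, 7, 6] [-3, 7, 6] [-3, 7, 6]
```

View pics/g9.png

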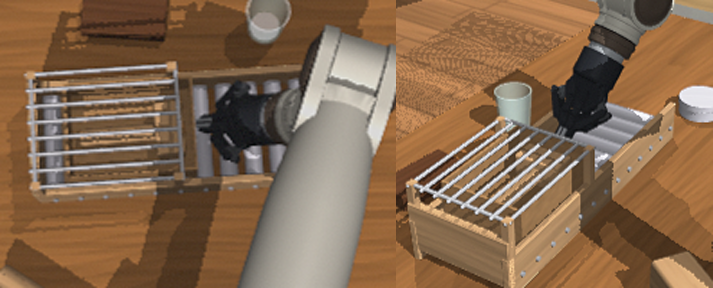

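```bash
python3 -m jog '[[[-2,6,4],0],[[-2,6,5],0],[[-1,5,5],0],[[-1,4,5],0],[[-1,3,4],0]]'
python3 line2.py 591 36 80 0 4
```

```text
clock: 23.25
eef_pos: [0.5955, 0.0255, 0.0805]
orientation: [-0.88, -0.026, -0.162]
wrist_force: [-0.1, -3.4, -1.6]
opening: 0.0001
pos [595.5  25.5  80.5] axis [ 0.122  0.625 -0.771] xax [ 0.99 -0.16  0.03] q [-0.27  0.2  -0.11  1.31  0.69  1.44] F [-0.1 -3.4 -1.6]
turn/row 0.0 dist/row 2.8
[-2, 2, 2] [-2, 2, 2] [-2, 2, 2] [-2, 2, 2]
```

```bash
python3 -m jog '[[[-1,2,3],0],[[-1,3,3],0],[[-1,2,3],0],[[0,0,0],0]]'
python3 -m jog '[[[-1,2,3],0],[[-1,2,2],0],[[0,0,0],0]]'
```

```text
clock: 23.58
eef_pos: [0.5943, 0.0374, 0.081]
orientation: [-0.88, -0.026, -0.161]
wrist_force: [-0.1, -0.4, -0.4]
opening: 0.0001
clock: 23.83
eef_pos: [0.5948, 0.0393, 0.081]
orientation: [-0.888, -0.03, -0.165]
wrist_force: [0.3, -28.1, 1.1]
opening: -0.0002
```

A 28 N contact at y=39 mm, where the stop was expected at about 36. I'll back off a little and look.

```bash
python3 -m jog '[[[0,-3,-3],0],[[0,-6,-8],0],[[0,-6,-8],0],[[0,0,0],0]]'
python3 - <<'E'
from m import *
snap("10")
b=load("side","10");a=load("top","10")
u=np.radians(93.95); org=np.array([.5929,.0194,0])
for dx in(0,-10):
    pass
home=org+.125*np.array([np.cos(u),np.sin(u),0]); home[2]=.045
it=[((*home,u),box(-100,100,-74,74,0,70))]
A=crop(a["image"],215,335,185,285,3.3);B=crop(b["image"],190,310,195,335,3.3)
cv2.imwrite("pics/g10.png",np.hstack([np.pad(A,((0,462-330),(0,0),(0,0))),B]))
over(a,A,it,"pics/t.png",3.3,(215,185));over(b,B,it,"pics/s.png",3.3,(190,195))
cv2.imwrite("pics/g10o.png",np.hstack([np.pad(cv2.imread("pics/t.png"),((0,132),(0,0),(0,0))),cv2.imread("pics/s.png")]))
E
```

```text
clock: 24.17
eef_pos: [0.5894, 0.018, 0.0802]
orientation: [-0.88, -0.025, -0.163]
wrist_force: [0.2, -0.4, 0.2]
opening: -0.0006
```

View pics/g10.png

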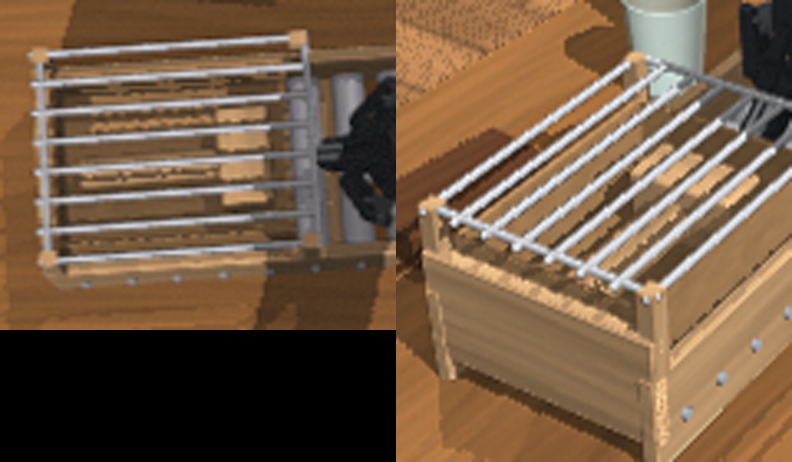

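View pics/g10o.png

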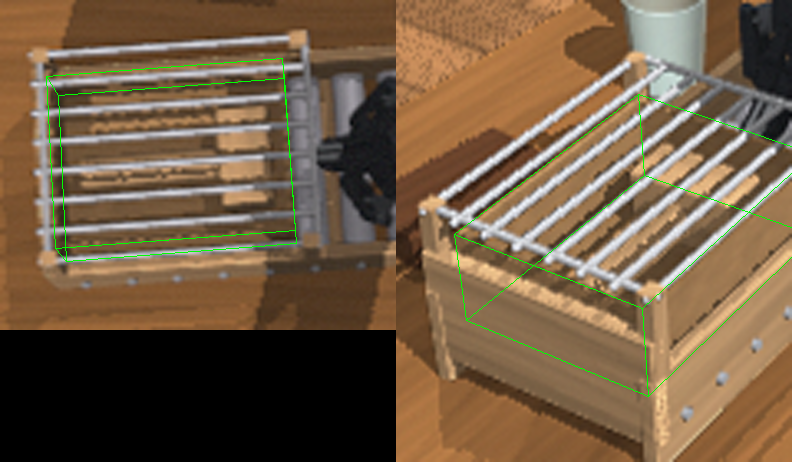

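```bash
python3 - <<'E'
from m import *
a=load("top","10");b=load("side","10")
cv2.imwrite("pics/g11.png",crop(a["image"],280,340,190,270,7))
cv2.imwrite("pics/g11s.png",crop(b["image"],240,345,205,290,7))
A=cv2.imread("pics/g11.png")
u=np.radians(93.95); org=np.array([.5929,.0194,0]);home=org+.125*np.array([np.cos(u),np.sin(u),0]); home[2]=.045
for dx,col in((0,(0,255,0)),(-8,(0,0,255))):
    p=(proj(a,tf((*home,u),[(-100+dx,-74,70),(-100+dx,74,70)]))-(280,190))*7
    cv2.line(A,tuple(int(v) for v in p[0]),tuple(int(v) for v in p[1]),col,1)
cv2.imwrite("pics/g11.png",A)
E
```

```text
(no output)
```

View pics/g11.png

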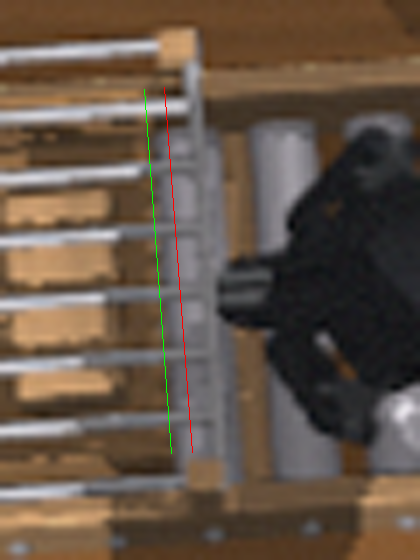

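View pics/g11s.png

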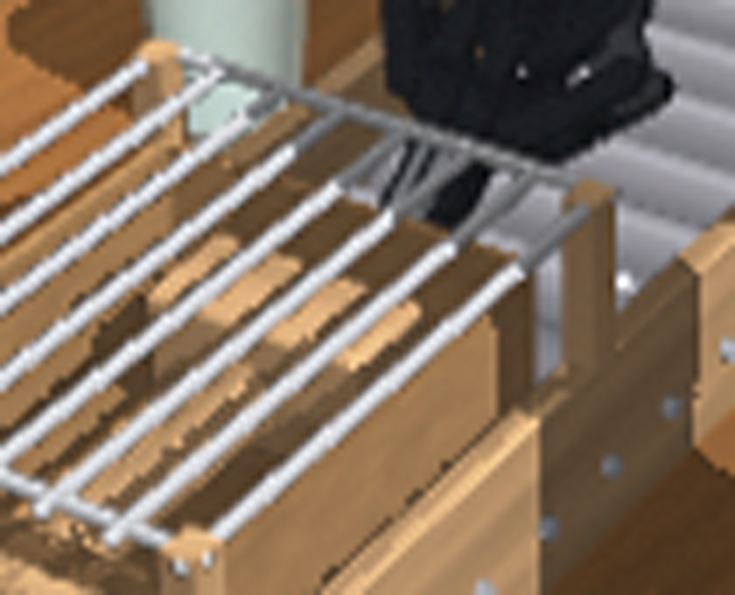

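The rear edge matches the predicted home line. I'll do one more gentle press to confirm it is seated and has not rebounded.

```bash
python3 -m jog '[[[0,3,4],0],[[0,3,4],0],[[0,3,4],0],[[0,1,2],0],[[0,0,0],0]]'
python3 -m jog '[[[0,1,1],0],[[0,0,0],0]]'
python3 -m jog '[[[0,1,1],0],[[0,0,0],0]]'
```

```text
clock: 24.68
eef_pos: [0.5923, 0.0373, 0.0819]
orientation: [-0.88, -0.026, -0.161]
wrist_force: [-0.0, 0.1, 0.5]
opening: 0.0005
clock: 24.85
eef_pos: [0.5926, 0.0378, 0.0817]
orientation: [-0.881, -0.026, -0.162]
wrist_force: [-0.3, -0.9, -0.2]
opening: -0.0001
clock: 25.02
eef_pos: [0.593, 0.0384, 0.0816]
orientation: [-0.882, -0.026, -0.163]
wrist_force: [-3.0, -6.4, 2.4]
opening: 0.0002
```

```bash
python3 -m jog '[[[0,1,1],0],[[0,0,0],0],[[0,0,0],0]]'
python3 -m jog '[[[0,-3,-3],0],[[0,-6,-8],0],[[0,-12,-16],0],[[0,-18,-24],0],[[0,-24,-15],0],[[0,-30,0],0],[[0,-30,0],0],[[0,0,0],0]]'
python3 -m jog '[[[0,-30,0],0],[[0,-30,-20],0],[[0,-30,-20],0],[[0,0,0],0],[[0,0,0],0]]'
python3 - <<'E'
from m import *
snap("11"); o=arm.get_obs(); print(o["clock"],np.round(o["eef_pos"],3),np.round(o["qvel"],3),np.round(o["wrist_force"],1))
a=load("top","11");b=load("side","11")
u=np.radians(93.95); org=np.array([.5929,.0194,0]);home=org+.125*np.array([np.cos(u),np.sin(u),0]); home[2]=.045
A=crop(a["image"],215,335,185,285,3.3)
p=(proj(a,tf((*home,u),[(-100,-74,70),(-100,74,70)]))-(215,185))*3.3
cv2.line(A,tuple(int(v) for v in p[0]),tuple(int(v) for v in p[1]),(0,255,0),1)
cv2.imwrite("pics/g12.png",np.hstack([A,crop(b["image"],190,310,195,295,3.3)]))
# bystander motion: diff vs first
for n,c in(("top",(430,235,480,280)),("top",(340,150,375,188)),("top",(248,145,310,185)),):
    x0,y0,x1,y1=c; print(c,np.abs(load(n,"11")["image"][y0:y1,x0:x1].astype(int)-load(n,"0")["image"][y0:y1,x0:x1]).mean().round(1))
E
```

```text
clock: 25.27
eef_pos: [0.5933, 0.0387, 0.0814]
orientation: [-0.883, -0.027, -0.164]
wrist_force: [-3.7, -13.3, 4.2]
opening: -0.0001
clock: 25.93
eef_pos: [0.5718, -0.0906, 0.138]
orientation: [-0.881, -0.031, -0.165]
wrist_force: [1.9, -0.5, 0.5]
opening: 0.0
clock: 26.35
eef_pos: [0.5556, -0.1756, 0.1776]
orientation: [-0.88, -0.026, -0.165]
wrist_force: [-0.3, 0.7, -0.8]
opening: -0.0003
26.45 [ 0.556 -0.173  0.177] [ 0.018 -0.01  -0.014  0.001 -0.002  0.001] [ 0.5 -0.2 -0.8]
(430, 235, 480, 280) 63.2
(340, 150, 375, 188) 9.0
(248, 145, 310, 185) 6.1
```

View pics/g12.png

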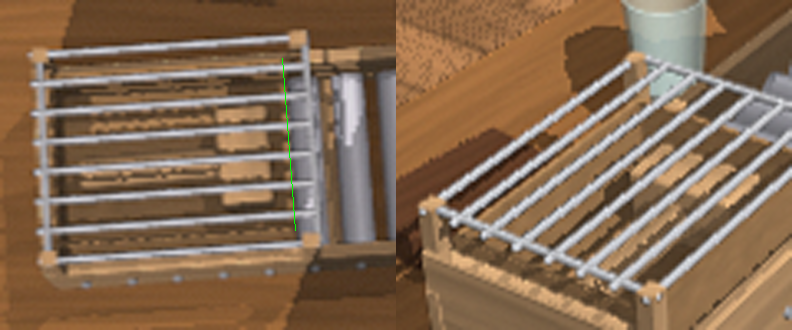

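View pics/top_11.png

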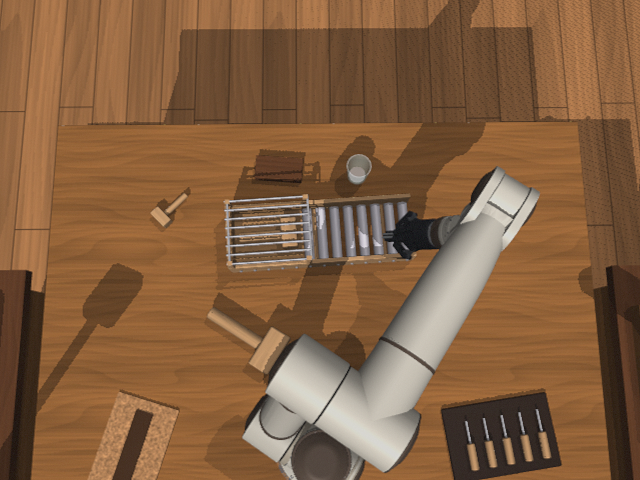

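```bash
python3 - <<'E'
from m import *
b=load("side","11")["image"];a=load("side","0")["image"]
cv2.imwrite("pics/g13.png",np.hstack([crop(a,240,440,150,350,2),crop(b,240,440,150,350,2)][:2]))
E
```

```text
(no output)
```

View pics/g13.png

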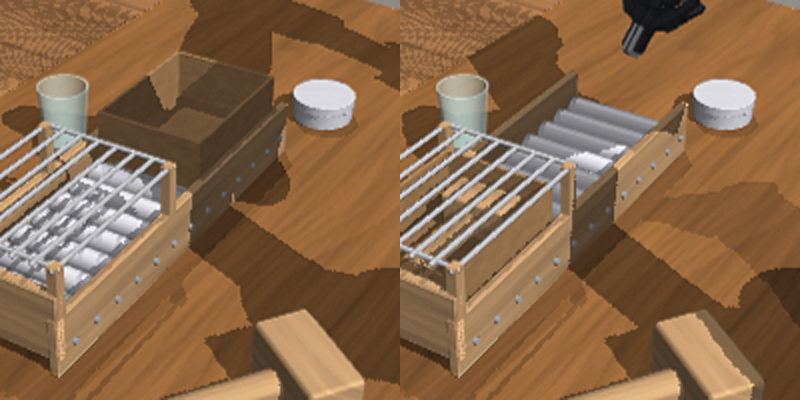

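The tin, tumbler and large mallet are at the same pixels in the before and after views. The gripper is clear and the carton is home.

```bash
python3 -c "
from station import arm
print(arm.sign_off())"
```

```text
the job is handed in; nothing more can be done
None
```

The middle-sized mallet lies flat and released in the carton, and the carton is fully home in the bay. I handed the job in at about 26.5 s.

- **Push:** the jog cannot tilt the tool directly. I commanded past the arm's reach on its left side until it leaned 40 degrees forward, then pushed high on the rear wall. Rolling took about 3 N.
- **Home check:** the first contact with the stop read 28 N. A second gentle press met the stop within 1 mm of the same place and rose to 13 N with almost no movement. After I backed off, the rear wall lay on the predicted home line to within 1–2 mm.
- **Bystanders:** the tin and tumbler sit at the same pixels as at the start in the side view. The dark block looks unmoved in the top view. The arm hid the tin from the top camera in the last picture, so I checked it from the side only.
- **Measurement differences:** the two-view mallet height came out 3–7 mm below the stated 50 mm. The first stop contact came about 3 mm farther along than predicted.

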